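# Open the solvent bottle under the bench extractor

### The job

First swing the lever of the extractor's damper to half open, 45 degrees, and let go of it. Then take the push-and-turn cap off the square solvent bottle without pulling the bottle out of its holder: press the cap down, keep it pressed while you twist it anticlockwise until it is free, and lift it about 10 cm straight up above the mouth. Finish while still holding the cap there, level and still, over the open bottle, with the damper still half open, and do not disturb the pottery and the other things on the bench.

Things in the scene. Friction and masses are not known exactly. Their poses are not given: they have to be found in the camera images.
- extractor: Benchtop fume extractor fixed to the bench: white filter unit (260 x 270 x 240 mm), 80 mm round metal duct with its centre line 130 mm above the bench (top at 170 mm), flared hood 150 mm across. Origin on the bench straight under the damper's vertical spindle. y runs along the duct: the filter unit begins 200 mm along +y, the hood's mouth is 175 mm along -y.
- damper (a joint): Damper lever, rad: 0 shut (lever along the extractor's -x, across the duct), 1.571 open (along the duct towards the filter unit, +y), growing clockwise from above; half open is 0.785. Starts 0 to 0.4. A flat quarter plate below it (radius 68 mm, top at 181 mm) has marks every 15 degrees, long ones at 0, 45 and 90. Stiff, about 0.12 N m: it stays where it is left.
- damper_grip (a point): Centre of the black plastic grip at the end of the damper lever, 90 mm out from the spindle and 206 mm above the bench. The grip is a bar 56 mm long (along the lever), 14 mm wide and 26 mm tall, its top 219 mm above the bench, with nothing beside it; it turns with the lever in a level plane. Axes: -x points from the spindle out along the lever, z up.
- bottle: White square 500 ml plastic bottle, 76 x 76 mm, round shoulder at 100 to 118 mm, neck 28 mm across, mouth 150 mm above its base; 0.3 to 0.6 kg. It stands loose, 1.5 mm clear all round, in its holder, which stops it from turning or sliding but not from being lifted. Origin at the centre of its base, z up.
- mouth (a point): Centre of the bottle's mouth, at the top of the neck, 150 mm above the bottle's base; axes as the bottle's.
- cap: Black ribbed push-and-turn cap on the square bottle: round, 46 mm outside diameter, 30 mm tall, 47 g. Origin at the centre of its underside, z up. At the start it sits locked with its underside 133 mm and its top 163 mm above the bottle's base, its x axis (a small mark on top) along the bottle's x axis, three lugs inside it caught under lugs on the neck.
- cap_top (a point): Centre of the cap's flat top. To free the cap press it down 3 mm or more (it can go 7 mm) against its sprung liner (5 N at the start, 9 N at 3 mm, 12 N at 5 mm, 14 N at 7 mm) and, keeping it down, turn it anticlockwise seen from above; between 35 and 85 degrees of turn (60 is best) it lifts straight off. If it comes up earlier it locks again.
- holder: Dark steel square holder fixed to the bench that the bottle stands in: outside 91 mm square, base 100 mm square, inner floor 8 mm and walls up to 50 mm above the bench. Origin on the bench at its centre, z up. It stands in either of two places, nearer to or farther from the robot, the cork ring with the pottery juglet in the other.
- juglet: Red-brown pottery juglet, 86 mm across and 110 mm tall, standing in a cork ring (80 mm across, 22 mm tall). Leave alone. Origin at the centre of its base.
- amber: Round amber bottle with an ordinary screw cap, 68 mm across, 165 mm tall. Leave alone. Origin at the centre of its base.
- brush_pot: White pot of brushes, 68 mm across, pot 85 mm and brushes 160 mm tall. Leave alone. Origin at the centre of its base.
- sherd_tray: Olive tray of sherds, 200 x 150 x 30 mm. Leave alone. Origin at the centre of its base.
- calliper: Steel sliding calliper lying flat, 200 mm long, up to 11 mm high. Leave alone. Origin at the middle of its underside.
- brush: Brush lying on the bench. Leave alone. Origin at its middle.
- swab_cup: Small glass cup, 64 mm across, 55 mm tall. Leave alone. Origin at the centre of its base.
There are look-alikes about, which are no part of the job. Of the things like the cap, leave any that is brown or green; of the rest the larger one is meant.

How it is judged:
By the outcome, as a careful person would: the job done as asked, in the order asked, and still so for the second after the job is handed in, while the arm keeps its last pose, push and grip.
It also fails if it takes over 51 s, if anything falls off the work surface, if the arm or the gripper's body presses on something with over 40 N, if the wrist force passes 120 N, or if a joint passes its speed limit or range.

### The arm

A 6-joint arm with a two-finger parallel gripper is mounted at the origin on the work surface. World frame = base frame: x ahead of the robot, y to its left, z up, the work surface at z = 0. Lengths are in m, angles in degrees, forces in N, time in s.
With the tool pointing down it reaches from about 0.25 to 0.725 m from the base axis. Payload 9.7 kg.
Tool frame: the origin (TCP) lies on the centre line of the jaws, within the pads' length; the fingertips stand bot.nose_length ahead of it and the grasp point (between the pads) lies 11 mm behind it (bot.nose_length is the distance from the TCP to the fingertips, in m); z points along the fingers, y is the line along which they close (so a half turn about z gives the same grasp; the last joint's range is limited). The gripper opens to 85 mm and grips with 20 to 120 N. Pads are 22 mm wide; open, the fingers measure 114 mm over their backs; the gripper's body (76 mm by 85 mm) begins 54 mm behind the grasp point. The pads swing forward as they close: fully open they stand 13 mm farther back than shut.
Start: joints at [-63.197, 4.979, 10.078, 95.1, 0, 90], TCP at [0.248, -0.491, 0.239] pointing down, gripper open.
Joint ranges: [-179.16, 179.16], [-48.56, 103.87], [-65.8, 70.77], [-126.05, 130.52], [-82.76, 87.17], [-180, 180]. Speed limits (degrees/s): [127.2, 127.2, 147.25, 180, 180, 180].

### API

Orientations are given as [roll, pitch, yaw] about the fixed x, y, z axes, in that order (R = Rz(yaw) Ry(pitch) Rx(roll)).
In Python, from workcell import bot gives the robot as it stands. The module is installed in compiled form; this text tells all that it offers.
- The arm moves only by the shell command python3 -m inch 'ROWS' [OPENING] [FORCE]. ROWS is JSON, a list of rows, each a list of 4 numbers: the shift along the world's x, y, z in cm, then the turn about the world's z in degrees. A call has exactly 8 rows; each row is the pose to reach, as a shift and turn from the pose commanded when the call began; what a row does not reach only later rows make up. A row lasts 1/8 s, in which the tool goes at most 62.5 mm and 10.7 degrees, less where a joint would pass 70% of its speed; a pose out of reach is approached as far as the arm can. A call with a gripper value outside its range is refused whole. OPENING is the finger opening in cm, from 0 to 8.54, set as the call begins (- or left out, the last holds). The fingers move at their own pace and stop on an object; FORCE is the grip in N (left out, the last holds). Time passes only in rows, so rows that repeat a pose let the fingers close, or fill a call up. It gives the time, the measured TCP pose, the force, the opening and the grip force at its end, in the units of the state.
- bot.get_obs(): the state, without advancing time (a new reading comes with each control period).
- bot.camera(name): name is "side" or "top"; returns a dict with "img" (384x512x3 uint8, red, green, blue), "fovy" (degrees; the focal length in pixels is half the picture's height over the tangent of half this angle, whatever the lens; pixels are square), "cx", "cy" (the principal point, pixels), "dist" ([k1, k2, p1, p2, k3] as OpenCV has them; the pictures are not rectified), "R" (3x3) and "t" (3): a world point X has camera coordinates R X + t. Camera axes: x right, y down, z forward; pixel columns grow to the right and rows downward; lengths in m; the calibration is good to about 2 mm. A picture is of the moment at which its call begins. There is no depth.
- bot.job_done(): hands the job in; it is judged then, once.
Trained networks look in a picture, given as the dict that the camera call returned (one of the last four; its "shot" number tells which), for a name from the list of things; names that differ only in an ending like _2 or _b are one class to them, and where a whole thing is asked for, a point or a joint stands for the part that bears it (a point fixed in the world has none). Each returns a list of dicts, best first, with "score" (0 to 1); they miss things now and then, are a little off and sometimes report something else, mostly with a low value. They report only what shows in the picture. A call takes as long as a camera call. They do not tell look-alikes from the thing itself.
- bot.find_in(thing, picture): "point" ([column, row] in pixels, amid what is visible of it).
- bot.landmark_of(thing, picture): "point" ([column, row] in pixels: a listed point, or the origin of a listed thing).
The state is a dict: "time": time; "q": joint angles; "qd": joint speeds; "joint_efforts": joint torques, N m; "ee_pos": TCP position; "tcp_rot": TCP orientation; "wrist_force": force on the tool from outside, world axes, zero at the start; "torque": the same for the moment, N m; "opening": finger opening in m; "grasp_force": force on a finger pad.
Only numpy, scipy, OpenCV 4.12 (cv2) and the standard library are available. Lean on these libraries where they do the work, as an engineer would, in place of code of your own. Each camera call takes 0.05 s, during which the arm holds its last target. There are 200 camera calls.

## Working session

There is one attempt and no reset: what is moved stays moved. The work goes in short steps, Python scripts to look and compute and a shell command to move; the robot and the scene stay as the last step left them, time stands still between calls to the robot, and variables do not carry over. Pictures are saved under pics/ and viewed, at most 10 in all, crops included, and the job is handed in when it is done.

```bash
mkdir -p pics
cat > h.py <<'E'
import numpy as np, cv2
from workcell import bot
def K(c):
    f=c["img"].shape[0]/2/np.tan(np.radians(c["fovy"])/2)
    return np.array([[f,0,c["cx"]],[0,f,c["cy"]],[0,0,1.]])
def ray(c,p):
    u=cv2.undistortPoints(np.array([[p]],float),K(c),np.array(c["dist"],float))[0,0]
    R=np.array(c["R"]);t=np.array(c["t"])
    return -R.T@t, R.T@np.array([u[0],u[1],1.])
def atz(c,p,z):
    o,d=ray(c,p); return o+d*(z-o[2])/d[2]
def proj(c,X):
    R=np.array(c["R"]);return cv2.projectPoints(np.array(X,float).reshape(-1,1,3),cv2.Rodrigues(R)[0],np.array(c["t"],float),K(c),np.array(c["dist"],float))[0][:,0]
def tri(c1,p1,c2,p2):
    o1,d1=ray(c1,p1);o2,d2=ray(c2,p2)
    s=np.linalg.lstsq(np.stack([d1,-d2],1),o2-o1,rcond=None)[0]
    a=o1+s[0]*d1;b=o2+s[1]*d2
    return (a+b)/2,np.linalg.norm(a-b)
def save(n,im): cv2.imwrite("pics/"+n,cv2.cvtColor(im,cv2.COLOR_RGB2BGR))
E
python3 - <<'E'
from h import *
o=bot.get_obs();print(o["ee_pos"],o["tcp_rot"],bot.nose_length,o["time"])
for n in("top","side"):
    c=bot.camera(n);save(n+"0.png",c["img"])
    print(n,-np.array(c["R"]).T@np.array(c["t"]))
    for th in("cap_top","cap","mouth","bottle","damper_grip","extractor","holder","juglet","amber"):
        print(th,[(np.round(d["point"]).tolist(),round(d["score"],2)) for d in bot.landmark_of(th,c)][:5])
E
```

```text
[ 0.24791421 -0.49068884  0.23857997] [-1.79922558e+02 -1.42877071e-03  2.68028630e+01] 0.008 0.0
top [0.47119428 0.00183188 1.44200135]
cap_top [([282.0, 207.0], 0.68), ([300.0, 253.0], 0.63), ([245.0, 171.0], 0.57), ([273.0, 248.0], 0.46), ([141.0, 191.0], 0.41)]
cap [([275.0, 249.0], 0.59), ([297.0, 251.0], 0.58), ([281.0, 213.0], 0.52), ([240.0, 170.0], 0.49)]
mouth [([284.0, 208.0], 0.95)]
bottle [([231.0, 126.0], 0.27)]
damper_grip [([140.0, 190.0], 0.55), ([323.0, 252.0], 0.18)]
extractor [([157.0, 166.0], 0.8), ([140.0, 191.0], 0.19)]
holder [([281.0, 210.0], 0.67)]
juglet [([289.0, 157.0], 0.64)]
amber [([354.0, 209.0], 0.63), ([159.0, 166.0], 0.48)]
side [0.17419636 0.7937055  0.65123193]
cap_top [([300.0, 174.0], 0.71), ([357.0, 232.0], 0.65), ([298.0, 234.0], 0.63), ([230.0, 244.0], 0.47), ([270.0, 182.0], 0.31)]
cap [([302.0, 188.0], 0.9), ([346.0, 254.0], 0.8), ([358.0, 234.0], 0.68), ([367.0, 224.0], 0.26)]
mouth [([299.0, 184.0], 0.87)]
bottle [([298.0, 232.0], 0.66)]
damper_grip [([186.0, 258.0], 0.75)]
extractor [([156.0, 334.0], 0.91), ([186.0, 257.0], 0.65)]
holder [([301.0, 237.0], 0.84)]
juglet [([245.0, 214.0], 0.73)]
amber [([326.0, 194.0], 0.86)]
```

View pics/top0.png

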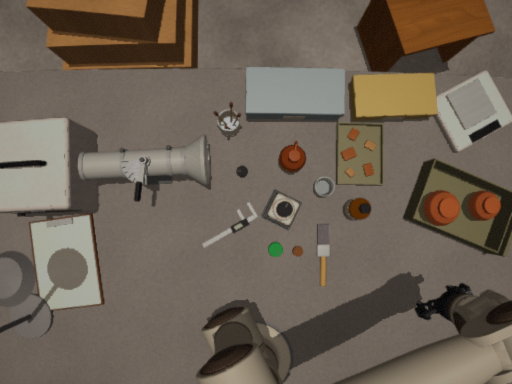

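View pics/side0.png

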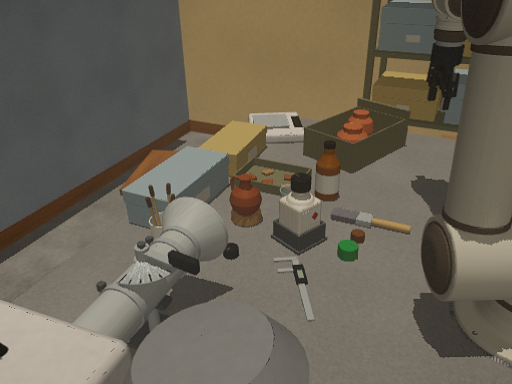

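Top view: the candidates for the cap are the black cap on the white bottle (284,208), a small loose black one (242,171), green (275,249), brown (298,251) and the amber bottle's own cap (360,209). The larger black one, on the bottle, is meant. The damper grip is at (139,191) in the top view and (184,262) in the side view. The holder is in the nearer place, with the juglet behind it.

Run:
```python
from h import *
cs={n:bot.camera(n) for n in("top","side")}
t,s=cs["top"],cs["side"]
a=cv2.resize(t["img"][180:240,255:315],(480,480),interpolation=cv2.INTER_CUBIC)
b=cv2.resize(t["img"][145:205,115:155],(320,480),interpolation=cv2.INTER_CUBIC)
save("crop1.png",np.hstack([a,b]))
L=lambda th,c:[d["point"] for d in bot.landmark_of(th,c)]
for th in("mouth","damper_grip","extractor","juglet","amber","brush_pot"):
    x,y=L(th,t),L(th,s)
    if x and y: print(th,*tri(t,x[0],s,y[0]), x[0],y[0])
tops=L("cap_top",t);sides=L("cap_top",s)
p=min(tops,key=lambda q:np.hypot(q[0]-284,q[1]-208));q=min(sides,key=lambda q:np.hypot(q[0]-300,q[1]-176))
print("cap_top",p,q,*tri(t,p,s,q), atz(t,p,.171), atz(s,q,.171))
for th,z in(("damper_grip",.206),("extractor",0)):
  print(th,atz(t,L(th,t)[0],z),atz(s,L(th,s)[0],z))
```

```text
mouth [ 0.48269833 -0.08145276  0.16276469] 7.158176663048001e-05 [283.3, 209.6] [300.4, 180.8]
damper_grip [0.53455035 0.31974967 0.20665524] 0.009256346148871558 [140.0, 187.8] [185.9, 258.0]
extractor [ 0.62587378  0.32843378 -0.00322558] 0.013170391174918578 [154.0, 163.1] [153.6, 337.6]
juglet [ 0.63822085 -0.10938056  0.02026452] 0.0045618658794247475 [289.2, 160.9] [247.5, 213.2]
amber [ 0.48634126 -0.3205928   0.00363538] 0.002063037359126651 [353.5, 209.3] [326.8, 193.9]
brush_pot [0.74906266 0.08936661 0.00895983] 0.003235768159683109 [228.5, 127.8] [167.7, 247.4]
cap_top [282.0, 208.3] [299.6, 175.3] [ 0.48497403 -0.07714973  0.17852927] 0.0026836542576507264 [ 0.48632557 -0.07716132  0.171     ] [ 0.4886508 -0.0915085  0.171    ]
damper_grip [0.53860535 0.32235738 0.206     ] [0.53046223 0.31766816 0.206     ]
extractor [0.63118179 0.33133919 0.        ] [0.61723215 0.32839022 0.        ]
```

View pics/crop1.png

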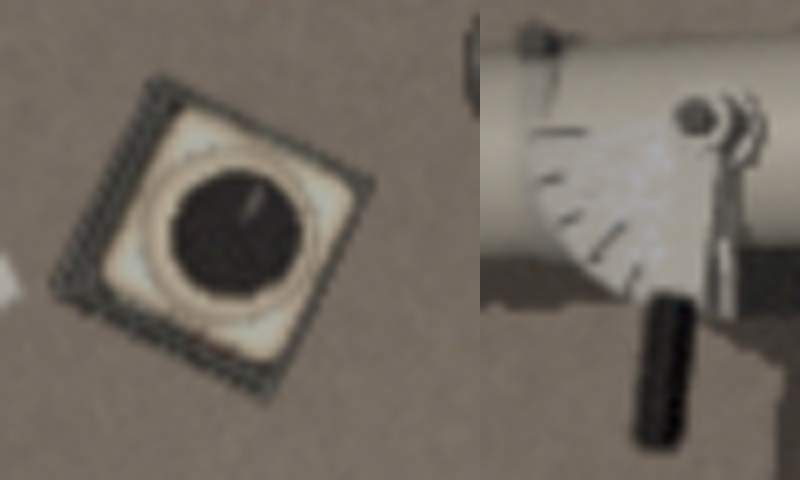

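Close crop: a black cap with its mark up and to the right, at top pixel ≈(284,208.6), sits on the square white bottle, whose yaw is about -26°. The damper grip is centred at ≈(137.7,191), its spindle at ≈(141.4,159), and the lever is close to the 0 mark.

Run:
```python
from h import *
t=bot.camera("top");s=bot.camera("side")
def blob(c,x0,x1,y0,y1,th):
    im=c["img"][y0:y1,x0:x1].max(2)
    n,l,st,ce=cv2.connectedComponentsWithStats((im<th).astype(np.uint8))
    for i in range(1,n):
        if st[i,4]>15: print("  blob",st[i],(ce[i]+[x0,y0]).round(1))
    return l
print("f",K(t)[0,0],K(s)[0,0])
print("cap top");blob(t,270,300,195,222,60)
print("grip top");l=blob(t,130,146,178,206,50)
print("grip side");blob(s,160,210,245,280,50)
print("cap side");blob(s,285,320,168,205,55)
g=lambda x,y:(115+x/8-.5-60,145+y/8-.5)  # crop2 pixel (full x)
for n,p,z in(("m90o",(530,132),.181),("m90i",(585,132),.181),("m45o",(590,262),.181),("m45i",(625,225),.181),("spindle.20",(695,117),.20),("spindle.215",(695,117),.215),("gi",(670,295),.219),("go",(657,450),.219)):
    print(n,atz(t,g(*p),z).round(4))
for p in((284,208.6),(298,191)): print("cap",atz(t,p,.171).round(4))
# holder corners z=.05
for p in((155,75),(375,180),(270,400),(50,290)): print("hold",atz(t,(255+p[0]/8-.5,180+p[1]/8-.5),.05).round(4))
```

```text
f 445.79700927655284 454.12271493341535
cap top
  blob [  7   7  15  15 167] [283.9 208.9]
grip top
  blob [  5   4   7  19 104] [137.9 191. ]
grip side
  blob [  8   6  32  24 457] [183.7 262.1]
cap side
  blob [  6   5  20  20 348] [300.6 182.7]
m90o [0.6165 0.3871 0.181 ]
m90i [0.6166 0.367  0.181 ]
m45o [0.5699 0.3638 0.181 ]
m45i [0.5833 0.3514 0.181 ]
spindle.20 [0.62  0.322 0.2  ]
spindle.215 [0.6182 0.3182 0.215 ]
gi [0.5557 0.3243 0.219 ]
go [0.5019 0.3277 0.219 ]
cap [ 0.4855 -0.0829  0.171 ]
cap [ 0.5362 -0.1225  0.171 ]
hold [ 0.5482 -0.0587  0.05  ]
hold [ 0.5081 -0.1452  0.05  ]
hold [ 0.4218 -0.1048  0.05  ]
hold [ 0.4638 -0.0185  0.05  ]
```

```bash
python3 -m inch '[[1,3,2,0],[3,8,4,0],[5,14,4,0],[7,20,4,0],[9,26,4,0],[11,32,4,0],[13,38,4,0],[14,41,4,0]]' 5; python3 -c "
from h import *
o=bot.get_obs();print(o['q'],o['ee_pos'],o['tcp_rot'],o['wrist_force'],o['time'])"
```

```text
time: 3.1
ee_pos: [0.3883, -0.0785, 0.2796]
tcp_rot: [180.0, -0.0, 26.9]
wrist_force: [1.4, -0.2, -0.3]
opening: 0.0498
grasp_force: 0.0
[-1.14314670e+01 -1.46966710e+01 -3.68746383e+00  1.00957331e+02
  1.16293293e-02  1.41643524e+02] [ 0.38831203 -0.07846204  0.27956473] [ 1.79976928e+02 -4.78959720e-02  2.69250242e+01] [ 1.40412364 -0.16078239 -0.31341406] 3.1
```

```bash
python3 -m inch '[[1,4,0,10],[3,10,0,20],[5,16,0,30],[7,22,0,40],[9,28,0,50],[11,34,0,60],[13,38,0,70],[14.1,40.5,0,80]]'; python3 -m inch '[[0,0,0,10],[0,0,0,20],[0,0,0,30],[0,0,0,40],[0,0,0,50],[0,0,0,60],[0,0,0,69.5],[0,0,0,69.5]]'
```

```text
time: 4.1
ee_pos: [0.5294, 0.3264, 0.2782]
tcp_rot: [-179.9, 0.0, 107.2]
wrist_force: [-0.4, -0.5, 0.1]
opening: 0.0499
grasp_force: 0.0
time: 5.1
ee_pos: [0.529, 0.3241, 0.2792]
tcp_rot: [-180.0, -0.0, 176.2]
wrist_force: [0.2, 0.3, 0.0]
opening: 0.0498
grasp_force: 0.0
```

```bash
python3 -m inch '[[0,0.2,-2,0],[0,0.2,-4,0],[0,0.2,-5,0],[0,0.2,-6,0],[0,0.2,-7,0],[0,0.2,-8,0],[0,0.2,-8,0],[0,0.2,-8,0]]'; python3 -m inch '[[0,0,0,0],[0,0,0,0],[0,0,0,0],[0,0,0,0],[0,0,0,0],[0,0,0,0],[0,0,0,0],[0,0,0,0]]' 0.5 30
python3 - <<'E'
from h import *
t=bot.camera("top");s=bot.camera("side")
save("g1.png",np.hstack([cv2.resize(t["img"][140:215,105:180],(400,400)),cv2.resize(s["img"][215:305,135:225],(400,400))]))
E
```

```text
time: 6.1
ee_pos: [0.5291, 0.3261, 0.1996]
tcp_rot: [180.0, 0.0, 176.3]
wrist_force: [-0.3, 0.4, 0.2]
opening: 0.05
grasp_force: 0.0
time: 7.1
ee_pos: [0.5291, 0.3261, 0.1997]
tcp_rot: [180.0, 0.0, 176.3]
wrist_force: [-0.7, -0.4, 5.3]
opening: 0.0133
grasp_force: 33.7
```

View pics/g1.png

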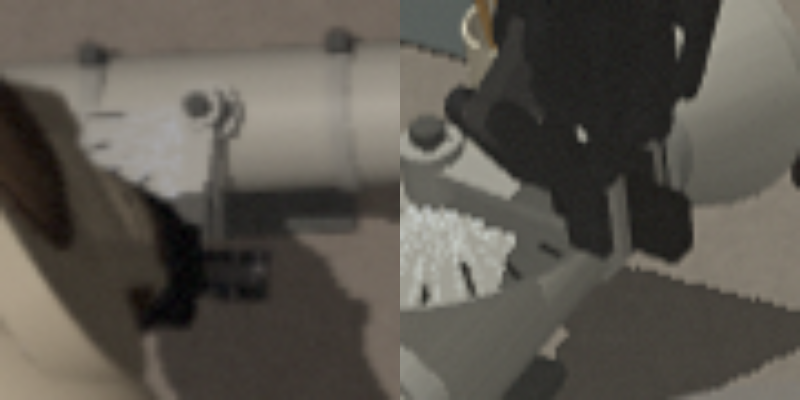

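Gripped: the fingers stand on either side of the black grip (side crop about (620,230)), and the opening of 13 mm matches it.

```bash
python3 -m inch '[[0.08,0.78,0,-5],[0.24,1.55,0,-10],[0.46,2.31,0,-15],[0.74,3.04,0,-20],[1.09,3.74,0,-25],[1.49,4.41,0,-30],[1.96,5.05,0,-35],[2.31,5.47,0,-38.5]]'; python3 -m inch '[[0,0,0,0],[0,0,0,0],[0,0,0,0],[0,0,0,0],[0,0,0,0],[0,0,0,0],[0,0,0,0],[0,0,0,0]]'
```

```text
time: 8.2
ee_pos: [0.5525, 0.3804, 0.1996]
tcp_rot: [-180.0, 0.1, 137.6]
wrist_force: [-0.1, -4.9, 6.0]
opening: 0.0135
grasp_force: 33.9
time: 9.2
ee_pos: [0.5525, 0.3804, 0.1996]
tcp_rot: [180.0, 0.1, 137.8]
wrist_force: [-0.0, -2.1, 5.0]
opening: 0.0136
grasp_force: 34.0
```

```bash
python3 -m inch '[[0,0,0,0],[0,0,0,0],[0,0,0,0],[0,0,0,0],[0,0,2,0],[0,0,4,0],[0,0,6,0],[0,0,8,0]]' 6.5; python3 -m inch '[[0,-3,0,0],[-1,-9,0,0],[-2,-15,0,0],[-3,-21,0,0],[-4,-27,0,0],[-5,-33,0,0],[-6,-39,0,0],[-6,-42,0,0]]'
python3 - <<'E'
from h import *
t=bot.camera("top")
save("g2.png",np.hstack([cv2.resize(t["img"][140:200,110:170],(480,480),interpolation=cv2.INTER_CUBIC)]))
l=t["img"][170:200,110:140].max(2);ys,xs=np.where(l<50);print(len(xs),xs.mean()+110,ys.mean()+170)
m=atz(t,(xs.mean()+110,ys.mean()+170),.215);print(m, np.degrees(np.arctan2(m[1]-.3203,.6186-m[0])),np.hypot(m[1]-.3203,.6186-m[0]))
E
```

```text
time: 10.2
ee_pos: [0.552, 0.3808, 0.2799]
tcp_rot: [180.0, -0.0, 137.8]
wrist_force: [0.2, -0.2, 0.2]
opening: 0.0655
grasp_force: 0.0
time: 11.2
ee_pos: [0.4912, -0.0417, 0.2799]
tcp_rot: [180.0, 0.1, 137.7]
wrist_force: [0.3, 1.0, 0.8]
opening: 0.0648
grasp_force: 0.0
118 119.52542372881356 182.52542372881356
[0.55225942 0.37853121 0.215     ] 41.27541656894598 0.0882720017612796
```

View pics/g2.png

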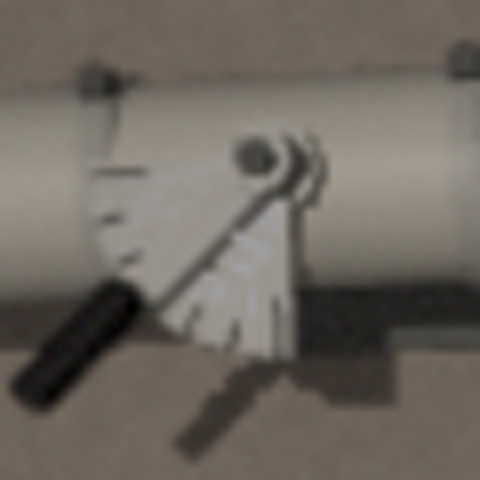

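The lever now points down-left over the hidden 45 mark; the other marks are visible. I'll fit the extractor's yaw from them.

Run:
```python
from h import *
from scipy.optimize import least_squares
t=bot.camera("top")
M={90:[(92,173),(145,173)],75:[(105,220),(122,214)],60:[(122,263),(140,252)],30:[(184,326),(199,304)],15:[(229,345),(236,325)],0:[(278,355),(275,300)]}
g=lambda p:(110+p[0]/8-.5,140+p[1]/8-.5)
W=[(a,atz(t,g(p),.181)[:2]) for a,v in M.items() for p in v]
def f(x):
    r=[]
    for a,w in W:
        th=np.radians(a)+x[2]; d=w-x[:2]   # dir (-cos,sin)
        r.append(d@[np.sin(th),np.cos(th)])
    return r
s=least_squares(f,[.6186,.3203,-.04]);print(s.x[:2],np.degrees(s.x[2]),np.array(f(s.x)).round(4))
s2=least_squares(lambda y:f([.6186,.3203,y[0]]),[-.04]);print(np.degrees(s2.x),np.array(f([.6186,.3203,s2.x[0]])).round(4))
a,b=[atz(t,g(p),.219)[:2] for p in((122,297),(28,393))];d=b-a;print("lever",np.degrees(np.arctan2(d[1],-d[0])))
```

```text
[0.61853685 0.32012812] -2.388191024770633 [ 0.0004 -0.0003 -0.0002  0.0001 -0.0002 -0.0003  0.001   0.      0.0002
 -0.0005 -0.0005  0.0002]
[-2.52504844] [ 0.0005 -0.0003 -0.0001  0.0001 -0.0002 -0.0003  0.001  -0.      0.0002
 -0.0006 -0.0006  0.0001]
lever 43.984874844787804
```

```bash
python3 -m inch '[[-0.4,-3,0,0],[-0.7,-4.4,0,0],[-0.7,-4.4,-2,0],[-0.7,-4.4,-4,0],[-0.7,-4.4,-5,0],[-0.7,-4.4,-5,0],[-0.7,-4.4,-5,0],[-0.7,-4.4,-5,0]]'
python3 - <<'E'
from h import *
s=bot.camera("side");t=bot.camera("top")
print(proj(s,[.4855,-.083,.156]),"blob 300.6 182.7",proj(s,[.4855,-.083,.161]),proj(s,[.4855,-.078,.156]))
print(bot.get_obs()["ee_pos"])
E
```

```text
time: 12.3
ee_pos: [0.4854, -0.0832, 0.23]
tcp_rot: [180.0, 0.1, 137.8]
wrist_force: [0.4, -0.9, -0.3]
opening: 0.0652
grasp_force: 0.0
[[299.37983418 182.87871066]] blob 300.6 182.7 [[299.44890532 180.96283113]] [[298.61447818 183.81685457]]
[ 0.48527698 -0.08321625  0.22975545]
```

```bash
python3 -m inch '[[0,0,-2,0],[0,0,-4,0],[0,0,-6,0],[0,0,-7.5,0],[0,0,-8.5,0],[0,0,-8.5,0],[0,0,-8.5,0],[0,0,-8.5,0]]'
python3 - <<'E'
from h import *
s=bot.camera("side")
save("c1.png",cv2.resize(s["img"][140:260,240:360],(560,560),interpolation=cv2.INTER_CUBIC))
E
```

```text
time: 13.4
ee_pos: [0.4854, -0.0832, 0.1449]
tcp_rot: [180.0, 0.0, 137.8]
wrist_force: [0.5, 0.7, -0.5]
opening: 0.065
grasp_force: 0.0
```

View pics/c1.png

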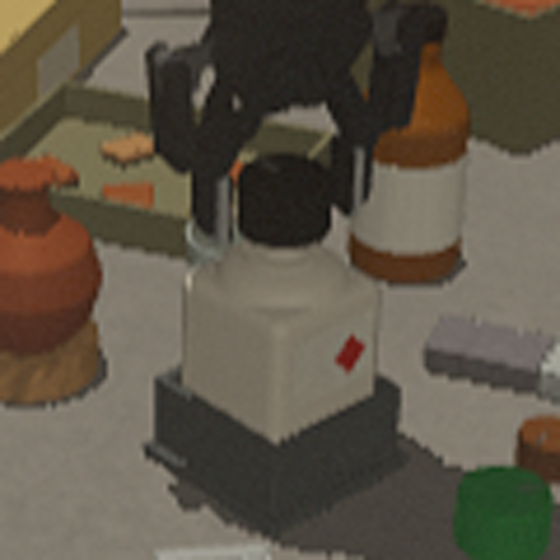

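The fingers straddle the black cap (crop ≈(285,200)), clear of the shoulder. Closing gently first.

```bash
python3 -m inch '[[0,0,0,0],[0,0,0,0],[0,0,0,0],[0,0,0,0],[0,0,0,0],[0,0,0,0],[0,0,0,0],[0,0,0,0]]' 3.5 30
```

```text
time: 14.45
ee_pos: [0.4852, -0.0832, 0.1443]
tcp_rot: [180.0, 0.0, 137.8]
wrist_force: [-1.4, -1.6, 4.7]
opening: 0.0458
grasp_force: 30.6
```

```bash
python3 -m inch '[[0,0,0,0],[0,0,0,0],[0,0,-0.1,0],[0,0,-0.2,0],[0,0,-0.3,0],[0,0,-0.4,0],[0,0,-0.5,0],[0,0,-0.5,0]]' 3.5 90
```

```text
time: 15.45
ee_pos: [0.4853, -0.0834, 0.1401]
tcp_rot: [180.0, 0.1, 137.8]
wrist_force: [-3.7, -1.8, 10.1]
opening: 0.0446
grasp_force: 91.1
```

```bash
python3 -m inch '[[0,0,-0.15,0],[0,0,-0.15,0],[0,0,-0.15,7],[0,0,-0.15,14],[0,0,-0.15,21],[0,0,-0.15,28],[0,0,-0.15,35],[0,0,-0.15,35]]'
```

```text
time: 16.45
ee_pos: [0.4854, -0.0834, 0.1389]
tcp_rot: [-180.0, 0.1, 172.9]
wrist_force: [-4.0, -2.6, 11.5]
opening: 0.0447
grasp_force: 91.3
```

```bash
python3 -m inch '[[0,0,0,6],[0,0,0,12],[0,0,0,18],[0,0,0,24],[0,0,0,26],[0,0,0,26],[0,0,0,26],[0,0,0,26]]'; python3 -m inch '[[0,0,0.1,0],[0,0,0.2,0],[0,0,0.4,0],[0,0,0.6,0],[0,0,0.8,0],[0,0,1,0],[0,0,1,0],[0,0,1,0]]'
python3 - <<'E'
from h import *
s=bot.camera("side")
save("c2.png",cv2.resize(s["img"][140:260,240:360],(560,560),interpolation=cv2.INTER_CUBIC))
print(bot.get_obs()["torque"])
E
```

```text
time: 17.45
ee_pos: [0.4857, -0.0833, 0.139]
tcp_rot: [-179.9, 0.1, -161.2]
wrist_force: [-1.7, -1.9, 12.4]
opening: 0.0448
grasp_force: 91.3
time: 18.45
ee_pos: [0.4851, -0.0832, 0.1476]
tcp_rot: [180.0, -0.0, -161.2]
wrist_force: [0.5, -1.5, 1.3]
opening: 0.0443
grasp_force: 91.4
[-0.2707647  -0.15874575 -0.06566028]
```

View pics/c2.png

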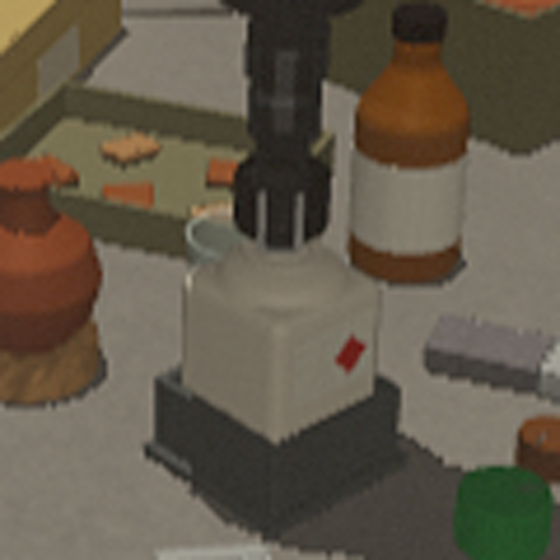

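```bash
python3 -m inch '[[0,0,0.3,0],[0,0,0.7,0],[0,0,1.2,0],[0,0,1.8,0],[0,0,2.4,0],[0,0,3,0],[0,0,3,0],[0,0,3,0]]'
python3 - <<'E'
from h import *
s=bot.camera("side")
a=s["img"][150:290,230:350]
print([ (d["point"],round(d["score"],2)) for th in("mouth","bottle","holder") for d in bot.landmark_of(th,s)[:1]])
save("c3.png",cv2.resize(a,(480,560),interpolation=cv2.INTER_CUBIC))
E
```

```text
time: 19.5
ee_pos: [0.4851, -0.0832, 0.1776]
tcp_rot: [180.0, -0.0, -161.2]
wrist_force: [-0.4, 0.1, -0.2]
opening: 0.0446
grasp_force: 91.5
[([300.1, 182.8], 0.63), ([297.6, 233.7], 0.62), ([298.2, 237.0], 0.61)]
```

View pics/c3.png

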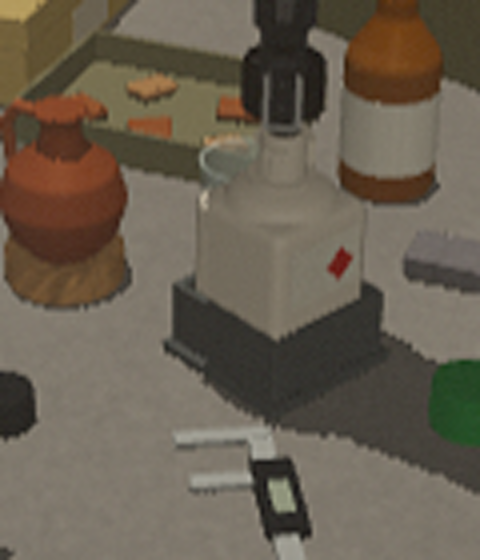

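The cap is free: the bare neck shows at crop (285,150), and the bottle is still seated. Lifting to height.

```bash
python3 -m inch '[[0,0,1,0],[0,0,2.3,0],[0,0,3.6,0],[0,0,4.9,0],[0,0,6.2,0],[0,0,7.3,0],[0,0,8,0],[0,0,8.1,0]]'; python3 -m inch '[[0,0,0,0],[0,0,0,0],[0,0,0,0],[0,0,0,0],[0,0,0,0],[0,0,0,0],[0,0,0,0],[0,0,0,0]]'
python3 - <<'E'
from h import *
s=bot.camera("side");t=bot.camera("top")
save("c4.png",np.hstack([cv2.resize(s["img"][100:290,120:350],(436,360)),cv2.resize(t["img"][110:260,105:255],(360,360))]))
E
```

```text
time: 20.7
ee_pos: [0.4852, -0.0832, 0.2591]
tcp_rot: [-180.0, 0.0, -161.2]
wrist_force: [0.1, -0.1, -1.3]
opening: 0.0447
grasp_force: 91.6
time: 21.7
ee_pos: [0.4851, -0.0832, 0.2588]
tcp_rot: [-180.0, 0.0, -161.2]
wrist_force: [0.2, -0.3, -0.8]
opening: 0.0442
grasp_force: 91.6
```

View pics/c4.png

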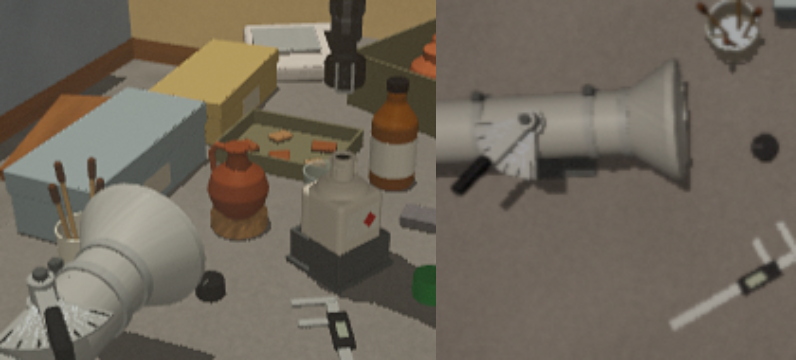

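The cap is held level at crop (345,70), above the open mouth at (345,155). The damper is still half open at (485,165), and nothing else has moved.

```bash
python3 -c "
from workcell import bot
print(bot.job_done())"
```

```text
the job is handed in; nothing more can be done
None
```

The job is handed in at about 22 s: the damper lever reads half open (within about 1° of 45°) and is released, and the cap is off and held level about 10 cm above the open bottle, which is still in its holder, with nothing else seen to move.

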